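Lean the rinsed wooden board to drain

TASK

Take the wooden board out of the wire rack and lean it in the aluminium draining stand to dry: its long lower edge on the tray, close behind the blue foot strip and along it, its upper part tipped back at rest on the upright back panel, and the board about centred on the panel. Leave the white plastic board in its slot in the rack.

Things in the scene. Friction and masses are not known exactly. Their poses are not given: they have to be found in the camera images.
- board_center (a point): Centre (half-way up, mid-thickness) of the wooden board, 200 x 300 x 16 mm, about 0.5 kg, loose. Axes: x along the 200 mm side, y along the 300 mm side, z the face normal. At the start it stands upright, x up, in either of the two slots of a fixed wire rack, upper edge 208 mm above the table. Slots 110 mm apart; their pins are 66 mm high, 100 mm to each side of the board's middle.
- board_foot (a point): Middle of the wooden board's lower long edge (mid-thickness), 100 mm from its centre along its -x; same axes as board_center. At the start 8 mm above the table.
- stand: Fixed aluminium stand. Origin: on the table under the middle of the foot strip's rear face; x runs from strip to back panel, away from the robot, y along them, z up. Tray floor z = 10 mm. Blue foot strip: rear face x = 0, top z = 24, 320 long. Panel: front face x = 55, 8 thick, 320 long; top z = 126; braces behind to x = 110. Foot at the strip and leaning on the panel a board tips 18 degrees.
- white_center (a point): Centre of the white plastic board, 200 x 300 x 16 mm, that stands in the rack's other slot in the same way; axes as for the wooden board. It must stay there.

How it is judged (in metres and radians):
At the end, for the whole second after the job is handed in: The wooden board rests in the stand, tipped back 8 to 28 degrees toward the panel, its lower edge on the tray, centred 0 to 25 mm behind the foot strip (touching is about 8), along it within 10 degrees, centred sideways within 40 mm; the white board moved at most 30 mm (angle between board_center's own x axis and vertical between 0.14 and 0.49 rad and x of board_foot in the frame of stand between 0 and 0.025 m and z of board_foot in the frame of stand below 0.02 m and x of board_center in the frame of stand above 0.025 m and y of board_center in the frame of stand between -0.04 and 0.04 m and angle between the y axis of board_center and the y axis of stand, either way round below 0.175 rad and linear speed of board below 0.02 m/s and distance of white_center from where it was at the start of the episode below 0.03 m).
It fails at once if the white board is taken out or knocked over (distance of white_center from where it was at the start of the episode above 0.05 m).
It also fails if it takes over 45 s, if anything falls off the work surface, if the arm or the gripper's body presses on something with over 40 N, if the wrist force passes 120 N, or if a joint passes its speed limit or range.

ROBOT

A 6-joint arm with a two-finger parallel gripper is mounted at the origin on a cart in front of the work surface, level with it; the furniture and walls round the work are solid. World frame = base frame: x ahead of the robot, y to its left, z up, the work surface at z = 0. Lengths are in mm, angles in rad, forces in N, time in s.
With the tool pointing down it reaches from about 350 to 975 mm from the base axis. Payload 7.1 kg.
Tool frame: the origin (TCP) lies between the finger pads; the fingertips stand 8 mm ahead of it and the grasp point (between the pads) lies 11 mm behind it; x points along the fingers, y is the direction in which the jaws open and shut, and the axes are right-handed (so a half turn about x gives the same grasp; the last joint's range is limited). The gripper opens to 88 mm and grips with 3 to 60 N. Pads are 20 mm wide; open, the fingers measure 115 mm over their backs; the gripper's body (75 mm by 178 mm) begins 61 mm behind the grasp point.
Start: joints at [1.155, 0.423, 1.63, -0, 1.089, -0.019], TCP at [241.511, 576.435, 230.675] pointing down, gripper open.
Joint ranges: [-3, 3], [-0.9, 2.11], [0.09, 2.58], [-1.31, 4.45], [0.11, 2.69], [-2.54, 2.54]. Speed limits (rad/s): [2.39, 2.39, 3.01, 3.14, 3.14, 3.14].

INTERFACE

Orientations are given as a rotation vector (axis times angle).
In Python, from workcell import ctrl gives the robot as it stands.
- The arm moves only by the tool apply_moves, never from a script. Its argument "increments" is a list of rows, each an object with "gripper": the opening in per cent of the stroke, from 0 (shut) to 100 (fully open); "delta_pos": the shift along the tool's x, y, z in cm, a list of three; "dr": the turn, a rotation vector about the tool's x, y, z in rad, a list of three. In form: [{"gripper": gripper, "delta_pos": [dx, dy, dz], "dr": [ax, ay, az]}, ...]. A call has exactly 5 rows; each row shifts and turns the commanded pose from where the row before left it, along the tool's axes as they then stand; what a row does not reach is not made up. A row lasts 1/12 s, in which the tool goes at most 41.7 mm and 7.16 degrees, less where a joint would pass 70% of its speed; a pose out of reach is approached as far as the arm can. A call with a gripper value outside its range is refused whole. The fingers move at their own pace and stop on an object; the grip force is fixed at half the most. Time passes only in rows, so rows that do not move let the fingers close, or fill a call up. It gives the time, the measured TCP pose, the force and the opening at its end, in the units of the state.
- ctrl.get_obs(): the state, without advancing time (a new reading comes with each control period).
- ctrl.get_image(name): name is "scene" or "top" or "wrist"; returns a dict with "img" (420x560x3 uint8, red, green, blue), "range_z" (420x560 float32, mm along the optical axis (not along the pixel's ray), 0 where there is no reading), "mtx" (3x3 intrinsics, pixels), "rvec" (rotation vector, rad) and "tvec" (3), from world to camera coordinates, as OpenCV has them. Camera axes: x right, y down, z forward; pixel columns grow to the right and rows downward; lengths in mm; the calibration is good to about 2 mm. A picture is of the moment at which its call begins.
- ctrl.close_job(): hands the job in, once; it reports no verdict.
The state is a dict: "t": time; "qpos": joint angles; "qvel": joint speeds; "joint_torque": joint torques, N m; "ee_pos": TCP position; "orientation": TCP orientation; "ft_force": force on the tool from outside, world axes, zero at the start; "moment": the same for the moment, N m; "width": finger opening in mm.
Only numpy, scipy, OpenCV 4.12 (cv2) and the standard library are available. Lean on these libraries where they do the work, as an engineer would, in place of code of your own. Each camera call takes 0.05 s, during which the arm holds its last target. There are 200 camera calls.

## Working session

There is one attempt and no reset: what is moved stays moved. The work goes in short steps, Python scripts to look and compute and a tool call to move; the robot and the scene stay as the last step left them, time stands still between calls to the robot, and variables do not carry over. Pictures are saved under pics/ and viewed, about 8 in all and at most 12, crops included, and the job is handed in when it is done.

Besides the shell and the picture viewer there is one more tool, called after "Emit:" as a command line: name --argument value ..., lists and objects as JSON in quotes. apply_moves: Moves the arm, as the interface text tells. Its arguments: {"type":"object","properties":{"increments":{"type":"array","items":{"type":"object","properties":{"gripper":{"type":"number"},"delta_pos":{"type":"array","items":{"type":"number"}},"dr":{"type":"array","items":{"type":"number"}}}}}},"required":["increments"]}

```bash
mkdir -p pics; ls
cat > h.py <<'E'
import numpy as np, cv2
from workcell import ctrl
from scipy.spatial.transform import Rotation as R
def cloud(d):
    z=d["range_z"].astype(float); h,w=z.shape
    u,v=np.meshgrid(np.arange(w),np.arange(h))
    K=np.array(d["mtx"]); 
    p=np.stack([(u-K[0,2])/K[0,0]*z,(v-K[1,2])/K[1,1]*z,z],-1)
    Rm=cv2.Rodrigues(np.array(d["rvec"],float))[0]; t=np.array(d["tvec"],float).ravel()
    W=(p-t)@Rm; W[z<=0]=np.nan
    return W
def shot(n,f=None):
    d=ctrl.get_image(n)
    if f: cv2.imwrite(f"pics/{f}.png",d["img"][:,:,::-1])
    return d
E
python3 - <<'E'
from h import *
a=shot("scene"); b=shot("top")
np.savez("s0.npz",W=cloud(a),I=a["img"]); np.savez("t0.npz",W=cloud(b),I=b["img"])
im=np.hstack([a["img"],b["img"]]); cv2.imwrite("pics/both.png",cv2.resize(im[:,:,::-1],(800,300)))
cv2.imwrite("pics/top.png",b["img"][:,:,::-1]);cv2.imwrite("pics/scene.png",a["img"][:,:,::-1])
o=ctrl.get_obs(); print(o)
print(R.from_rotvec(o["orientation"]).as_matrix().round(3))
E
```

```text
pics
{'t': 0.1, 'qpos': array([ 1.15503117e+00,  4.23765793e-01,  1.63059153e+00, -2.40914851e-06,
        1.08858434e+00, -1.89807717e-02]), 'qvel': array([ 5.30868288e-04, -2.12853839e-03, -1.53075505e-03,  9.95429020e-04,
       -1.51239957e-03, -9.18193373e-05]), 'joint_torque': array([ 3.69403351e-04, -5.45614886e+01, -2.74322820e+01,  6.46097423e-02,
        1.88437407e-02, -1.66844177e-05]), 'ee_pos': array([241.30689001, 576.01998313, 229.98722044]), 'orientation': array([ 0.31023447,  1.54858186, -0.3123156 ]), 'ft_force': array([-0.22663251,  0.87247569,  0.85555078]), 'moment': array([-0.04868494, -0.02300197, -0.07068416]), 'width': 88.0837394433234}
[[-0.001  0.386  0.922]
 [-0.001  0.922 -0.386]
 [-1.    -0.001 -0.   ]]
```

View pics/top.png

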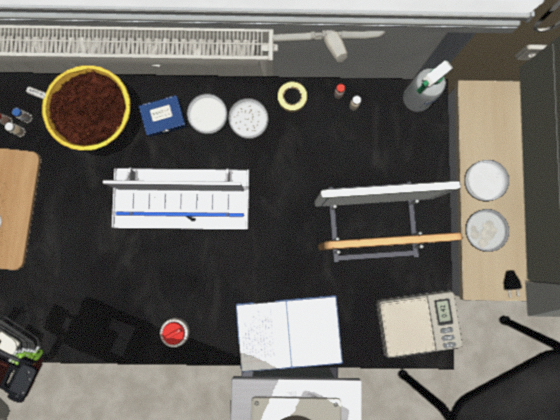

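View pics/scene.png

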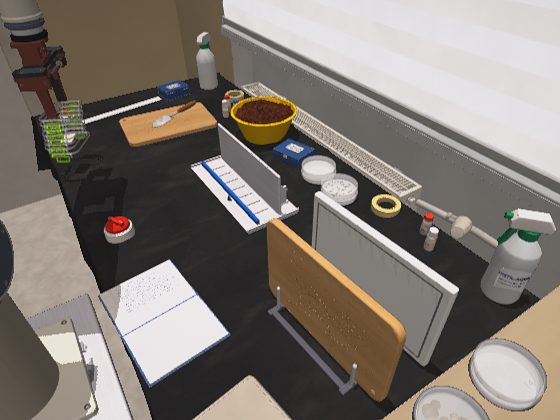

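The top view shows the wooden board in the near slot with its upper edge at about (322,245)-(462,237), and the white board in the far slot at about (320,195)-(460,185). The stand is at (112-248,170-228), with its blue strip near row 214 and the panel's top edge near row 185. Next I'll measure these.

Run:
```python
from h import *
for f in("t0","s0"):
    D=np.load(f+".npz"); W=D["W"]; I=D["I"].astype(int); hsv=cv2.cvtColor(D["I"],cv2.COLOR_RGB2HSV).astype(int)
    x,y,z=W[...,0],W[...,1],W[...,2]
    def fit(name,m):
        P=W[m]; 
        if len(P)<20: print(f,name,len(P));return
        c=np.median(P,0); ev,V=np.linalg.eigh(np.cov(P[:,:2].T)); v=V[:,1]; v=v*np.sign(v[1])
        s=(P[:,:2]-P[:,:2].mean(0))@v; n=(P[:,:2]-P[:,:2].mean(0))@V[:,0]
        mid=P[:,:2].mean(0)+v*(s.min()+s.max())/2
        print(f,name,len(P),"mid",mid.round(1),"len",np.ptp(s).round(1),"wid",np.percentile(n,[1,99]).round(1),"ang of y axis deg",np.degrees(np.arctan2(-v[0],v[1])).round(2),"z",np.percentile(P[:,2],[2,50,98]).round(1))
    right=(y<0)&(x>250)&(x<750)&(y>-480)
    wood=(hsv[...,0]>8)&(hsv[...,0]<25)&(hsv[...,1]>90)
    fit("woodtop",right&(z>200)&(z<216)&wood&(x<520))
    fit("whitetop",right&(z>200)&(z<216)&~wood&(x>430))
    fit("woodall",right&(z>80)&(z<216)&wood&(x<520))
    blue=(hsv[...,0]>100)&(hsv[...,0]<130)&(hsv[...,1]>150)
    st=(y>50)&(y<520)&(x>300)&(x<620)
    fit("strip",st&blue&(z>12)&(z<32))
    fit("striptop",st&blue&(z>20)&(z<30))
    fit("panel top",st&(z>119)&(z<133)&(x>400))
    fit("panel",st&(z>40)&(z<133)&(x>400))
    fit("rackrail",right&(z>2)&(z<30)&(x>300)&(x<600)&(y>-330))
D=np.load("t0.npz");W=D["W"]
for p in[(245,322),(241,390),(237,458),(190,390),(214,180),(185,180),(200,180),(252,335),(255,415)]: print(p,W[p].round(0))
```

```text
t0 woodtop 1009 mid [ 485.2 -196.5] len 289.4 wid [-7.9  7.8] ang of y axis deg 4.68 z [201.7 207.4 211.8]
t0 whitetop 1055 mid [ 594.2 -189.5] len 298.8 wid [-8.5  7.5] ang of y axis deg 4.7 z [201.3 207.2 212. ]
t0 woodall 1147 mid [ 488.3 -260.8] len 427.1 wid [-10.1   8.9] ang of y axis deg 3.76 z [110.5 207.  211.7]
t0 strip 266 mid [549.4 296.6] len 311.8 wid [-3.   2.9] ang of y axis deg 0.2 z [18.5 23.8 28.2]
t0 striptop 249 mid [549.4 296.6] len 311.8 wid [-3.   2.8] ang of y axis deg 0.19 z [20.6 24.  28.1]
t0 panel top 497 mid [613.1 298.2] len 317.3 wid [-4.6  3.8] ang of y axis deg 0.19 z [119.8 125.1 129.6]
t0 panel 1102 mid [611.3 297.7] len 318.2 wid [-6.3  2.2] ang of y axis deg 0.23 z [ 43.  112.5 128.8]
t0 rackrail 5748 mid [ 443.7 -167.2] len 426.7 wid [-178.3  166.7] ang of y axis deg 27.13 z [ 2.1  4.2 28. ]
s0 woodtop 1719 mid [ 484.5 -201.9] len 285.3 wid [-9.8  6.3] ang of y axis deg 4.81 z [200.5 205.9 207.8]
s0 whitetop 1551 mid [ 593.3 -193.1] len 297.8 wid [-10.    6.2] ang of y axis deg 5.1 z [200.4 205.7 207.8]
s0 woodall 8564 mid [ 480.2 -201.4] len 299.8 wid [-12.1   2.5] ang of y axis deg 4.94 z [ 83.4 160.6 207.2]
s0 strip 310 mid [548.7 293. ] len 316.0 wid [-5.6  3.8] ang of y axis deg 0.37 z [14.8 20.3 23.1]
s0 striptop 182 mid [549.8 293.6] len 314.8 wid [-4.5  4.7] ang of y axis deg 0.36 z [20.1 21.3 23.2]
s0 panel top 248 mid [613.2 294.9] len 316.1 wid [-5.1  3.8] ang of y axis deg 0.31 z [119.3 122.3 125. ]
s0 panel 1730 mid [611.2 293.5] len 320.5 wid [-6.   2.2] ang of y axis deg 0.42 z [ 41.7  87.3 123.8]
s0 rackrail 2913 mid [ 431.2 -179.8] len 441.7 wid [-93.7 117.5] ang of y axis deg 36.53 z [ 2.3  6.  28.7]
(245, 322) [474. -48. 154.]
(241, 390) [ 483. -187.  211.]
(237, 458) [ 494. -332.  209.]
(190, 390) [ 593. -189.  205.]
(214, 180) [549. 295.  26.]
(185, 180) [609. 281. 113.]
(200, 180) [586. 300.   6.]
(252, 335) [461. -90.  42.]
(255, 415) [ 457. -294.    5.]
```

Emit:
apply_moves --increments '[{"gripper": 100,"delta_pos": [-2,0,0],"dr": [0.109,0,0]},{"gripper": 100,"delta_pos": [-2,0,0],"dr": [0.109,0,0]},{"gripper": 100,"delta_pos": [-2,0,0],"dr": [0.109,0,0]},{"gripper": 100,"delta_pos": [-2,0,0],"dr": [0.109,0,0]},{"gripper": 100,"delta_pos": [0,0,0],"dr": [0.109,0,0]}]'

```text
t: 0.52
ee_pos: [242.2, 578.1, 314.8]
orientation: [0.744, 1.442, -0.734]
ft_force: [-0.8, -0.5, 1.1]
width: 88.0
```

Emit:
apply_moves --increments '[{"gripper": 100,"delta_pos": [0,0,0],"dr": [0.109,0,0]},{"gripper": 100,"delta_pos": [0,0,0],"dr": [0.109,0,0]},{"gripper": 100,"delta_pos": [0,0,0],"dr": [0.109,0,0]},{"gripper": 100,"delta_pos": [0,0,0],"dr": [0.109,0,0]},{"gripper": 100,"delta_pos": [0,0,0],"dr": [0.109,0,0]}]'

```text
t: 0.93
ee_pos: [241.4, 576.2, 310.2]
orientation: [1.15, 1.245, -1.152]
ft_force: [-0.9, -0.6, 0.2]
width: 88.0
```

```bash
cat >> h.py <<'E'
def to(target, Rt=None):
    o=ctrl.get_obs(); M=R.from_rotvec(o["orientation"]).as_matrix()
    print("t",round(o["t"],2),"pos",o["ee_pos"].round(1),"q",o["qpos"].round(2),"F",o["ft_force"].round(1),"w",round(o["width"],1))
    print(M.round(4))
    print("tool delta cm",(M.T@(np.array(target)-o["ee_pos"])/10).round(2))
    if Rt is not None: print("dr",R.from_matrix(M.T@Rt).as_rotvec().round(4))
def tool(yaw,tilt):
    # jaw y axis = board normal; tilt tips top toward +normal; deg
    Rz=R.from_euler("z",yaw,degrees=True).as_matrix()
    n=Rz@[1,0,0]; e=Rz@[0,1,0]; k=np.array([0,0,1.]); t=np.radians(tilt)
    u=np.sin(t)*n+np.cos(t)*k; y=np.cos(t)*n-np.sin(t)*k
    return np.stack([-u,y,np.cross(-u,y)],1)
E
python3 -c "
from h import *
to([485,-199,310],tool(4.75,0))"
```

```text
t 0.93 pos [241.4 576.2 310.2] q [1.15 0.35 1.55 0.   1.24 1.08] F [-0.9 -0.6  0.2] w 88.0
[[-4.000e-04  9.969e-01  7.850e-02]
 [-8.000e-04  7.850e-02 -9.969e-01]
 [-1.000e+00 -4.000e-04  8.000e-04]]
tool delta cm [ 0.08 18.2  79.19]
dr [-0.0043  0.0008  0.0004]
```

Emit:
apply_moves --increments '[{"gripper": 100,"delta_pos": [0,1.6,3.2],"dr": [0,0,0]},{"gripper": 100,"delta_pos": [0,1.6,3.2],"dr": [0,0,0]},{"gripper": 100,"delta_pos": [0,1.6,3.2],"dr": [0,0,0]},{"gripper": 100,"delta_pos": [0,1.6,3.2],"dr": [0,0,0]},{"gripper": 100,"delta_pos": [0,1.6,3.2],"dr": [0,0,0]}]'

```text
t: 1.35
ee_pos: [335.0, 422.1, 310.3]
orientation: [1.146, 1.248, -1.147]
ft_force: [-0.3, 0.8, -1.0]
width: 87.7
```

Emit:
apply_moves --increments '[{"gripper": 100,"delta_pos": [0,1.6,3.2],"dr": [0,0,0]},{"gripper": 100,"delta_pos": [0,1.6,3.2],"dr": [0,0,0]},{"gripper": 100,"delta_pos": [0,1.6,3.2],"dr": [0,0,0]},{"gripper": 100,"delta_pos": [0,1.6,3.2],"dr": [0,0,0]},{"gripper": 100,"delta_pos": [0,1.6,3.2],"dr": [0,0,0]}]'

```text
t: 1.77
ee_pos: [428.2, 269.3, 310.5]
orientation: [1.147, 1.248, -1.147]
ft_force: [1.3, 0.0, 0.4]
width: 88.0
```

Emit:
apply_moves --increments '[{"gripper": 100,"delta_pos": [0,0.2,3.2],"dr": [0,0,0]},{"gripper": 100,"delta_pos": [0,0.2,3.2],"dr": [0,0,0]},{"gripper": 100,"delta_pos": [0,0.2,3.2],"dr": [0,0,0]},{"gripper": 100,"delta_pos": [0,0.2,3.2],"dr": [0,0,0]},{"gripper": 100,"delta_pos": [0,0.2,3.2],"dr": [0,0,0]}]'

```text
t: 2.18
ee_pos: [450.9, 110.8, 310.5]
orientation: [1.147, 1.248, -1.147]
ft_force: [1.0, 0.1, -0.4]
width: 87.9
```

Emit:
apply_moves --increments '[{"gripper": 100,"delta_pos": [0,0.2,3.2],"dr": [0,0,0]},{"gripper": 100,"delta_pos": [0,0.2,3.2],"dr": [0,0,0]},{"gripper": 100,"delta_pos": [0,0.2,3.2],"dr": [0,0,0]},{"gripper": 100,"delta_pos": [0,0.2,3.2],"dr": [0,0,0]},{"gripper": 100,"delta_pos": [0,0.2,3.2],"dr": [0,0,0]}]'

```text
t: 2.6
ee_pos: [474.3, -47.8, 310.5]
orientation: [1.147, 1.248, -1.147]
ft_force: [0.4, -0.2, -0.3]
width: 88.0
```

Emit:
apply_moves --increments '[{"gripper": 100,"delta_pos": [0,0,3.2],"dr": [0,0,0]},{"gripper": 100,"delta_pos": [0,0,3.2],"dr": [0,0,0]},{"gripper": 100,"delta_pos": [0,0,3.2],"dr": [0,0,0]},{"gripper": 100,"delta_pos": [0,0,3.2],"dr": [0,0,0]},{"gripper": 100,"delta_pos": [0,0,0],"dr": [0,0,0]}]'

```text
t: 3.02
ee_pos: [485.5, -178.0, 310.4]
orientation: [1.149, 1.245, -1.15]
ft_force: [0.8, -0.3, -0.6]
width: 87.6
```

```bash
python3 -c "
from h import *
to([485,-199,310],tool(4.75,0)); a=shot('wrist','w1'); W=cloud(a); np.savez('w1.npz',W=W,I=a['img'])
m=(W[...,2]>200)&(W[...,2]<215)&(W[...,1]>-260)&(W[...,1]<-130)
for lo,hi in((440,530),(550,640)):
  P=W[m&(W[...,0]>lo)&(W[...,0]<hi)]; print(len(P))
  if len(P)>10:
    c=np.polyfit(P[:,1],P[:,0],1); print('x at -199',np.polyval(c,-199),'ang',np.degrees(np.arctan(-c[0])), 'res',np.percentile(P[:,0]-np.polyval(c,P[:,1]),[1,99]), 'z',np.median(P[:,2]))
"
```

```text
t 3.02 pos [ 485.5 -178.   310.4] q [-0.37  0.17  1.78 -0.    1.18 -0.45] F [ 0.8 -0.3 -0.6] w 87.6
[[ 1.000e-04  9.968e-01  8.040e-02]
 [-1.500e-03  8.040e-02 -9.968e-01]
 [-1.000e+00  0.000e+00  1.500e-03]]
tool delta cm [ 0.05 -0.22  2.08]
dr [-0.0024  0.0015 -0.    ]
3323
x at -199 487.0620775981764 ang 4.592753684384689 res [-7.87248748  7.86656595] z 207.27479596384765
2529
x at -199 596.0571551162788 ang 5.359989418256207 res [-6.7668947   8.53896133] z 207.17744516822398
```

View pics/w1.png

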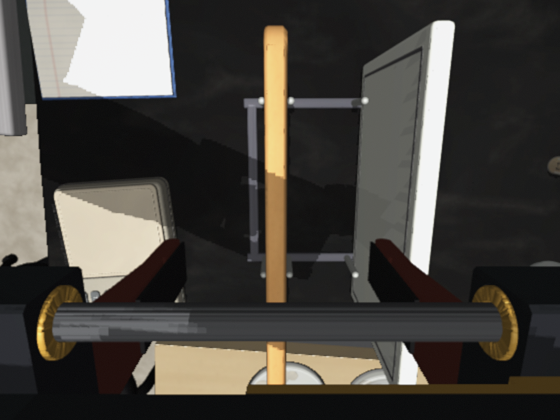

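The wrist view shows the wooden board centred between the open fingers (column 276), with the white board to the right of them (column 430). Heights and spacing agree with the given sizes, so I'll go down and grasp.

Emit:
apply_moves --increments '[{"gripper": 100,"delta_pos": [1,-0.1,2],"dr": [0,0,0]},{"gripper": 100,"delta_pos": [3,0,0],"dr": [0,0,0]},{"gripper": 100,"delta_pos": [3,0,0],"dr": [0,0,0]},{"gripper": 100,"delta_pos": [3,0,0],"dr": [0,0,0]},{"gripper": 100,"delta_pos": [2,0,0],"dr": [0,0,0]}]'

```text
t: 3.48
ee_pos: [484.5, -192.0, 188.1]
orientation: [1.147, 1.251, -1.148]
ft_force: [-0.5, 0.2, -0.2]
width: 88.0
```

Emit:
apply_moves --increments '[{"gripper": 100,"delta_pos": [1.8,0,0],"dr": [0,0,0]},{"gripper": 100,"delta_pos": [0,0,0],"dr": [0,0,0]},{"gripper": 5,"delta_pos": [0,0,0],"dr": [0,0,0]},{"gripper": 5,"delta_pos": [0,0,0],"dr": [0,0,0]},{"gripper": 5,"delta_pos": [0,0,0],"dr": [0,0,0]}]'

```text
t: 3.9
ee_pos: [486.9, -193.7, 174.1]
orientation: [1.147, 1.246, -1.146]
ft_force: [0.3, 0.3, 0.5]
width: 71.4
```

Emit:
apply_moves --increments '[{"gripper": 5,"delta_pos": [0,0,0],"dr": [0,0,0]},{"gripper": 5,"delta_pos": [0,0,0],"dr": [0,0,0]},{"gripper": 5,"delta_pos": [0,0,0],"dr": [0,0,0]},{"gripper": 5,"delta_pos": [0,0,0],"dr": [0,0,0]},{"gripper": 5,"delta_pos": [0,0,0],"dr": [0,0,0]}]'

```text
t: 4.32
ee_pos: [486.0, -193.8, 172.9]
orientation: [1.147, 1.247, -1.147]
ft_force: [-0.6, -0.1, -0.3]
width: 38.1
```

Emit:
apply_moves --increments '[{"gripper": 5,"delta_pos": [0,0,0],"dr": [0,0,0]},{"gripper": 5,"delta_pos": [0,0,0],"dr": [0,0,0]},{"gripper": 5,"delta_pos": [0,0,0],"dr": [0,0,0]},{"gripper": 5,"delta_pos": [0,0,0],"dr": [0,0,0]},{"gripper": 5,"delta_pos": [0,0,0],"dr": [0,0,0]}]'

```text
t: 4.73
ee_pos: [485.9, -193.8, 172.6]
orientation: [1.147, 1.248, -1.147]
ft_force: [-0.9, 0.1, 0.6]
width: 16.0
```

Emit:
apply_moves --increments '[{"gripper": 5,"delta_pos": [-0.5,0,0],"dr": [0,0,0]},{"gripper": 5,"delta_pos": [-1,0,0],"dr": [0,0,0]},{"gripper": 5,"delta_pos": [-1,0,0],"dr": [0,0,0]},{"gripper": 5,"delta_pos": [-1,0,0],"dr": [0,0,0]},{"gripper": 5,"delta_pos": [-1,0,0],"dr": [0,0,0]}]'

```text
t: 5.15
ee_pos: [486.1, -193.8, 219.1]
orientation: [1.147, 1.247, -1.147]
ft_force: [-0.1, -0.2, -5.1]
width: 15.8
```

Emit:
apply_moves --increments '[{"gripper": 5,"delta_pos": [-2,0,0],"dr": [0,0,0]},{"gripper": 5,"delta_pos": [-3,0,0],"dr": [0,0,0]},{"gripper": 5,"delta_pos": [-3,0,0],"dr": [0,0,0]},{"gripper": 5,"delta_pos": [-2,0,0],"dr": [0,0,0]},{"gripper": 5,"delta_pos": [-1,0,0],"dr": [0,0,0]}]'

```text
t: 5.57
ee_pos: [487.1, -194.2, 331.8]
orientation: [1.148, 1.242, -1.145]
ft_force: [0.1, -0.3, -3.6]
width: 15.9
```

```bash
python3 -c "
from h import *
to([500,301,330],tool(0.25,0))
a=shot('scene','s2'); W=cloud(a);hsv=cv2.cvtColor(a['img'],cv2.COLOR_RGB2HSV).astype(int)
x,y,z=np.moveaxis(W,-1,0)
m=(hsv[...,0]>8)&(hsv[...,0]<25)&(hsv[...,1]>90)&(y<0)&(y>-450)&(x>420)&(x<540)&(z>60)
P=W[m];print(len(P),np.percentile(P,[1,50,99],axis=0).round(1)); c=P.mean(0);U,S,V=np.linalg.svd(P-c,full_matrices=False);print(V.round(4))
for lo,hi in((-330,-290),(-210,-180),(-110,-70)):
  Q=P[(P[:,1]>lo)&(P[:,1]<hi)];print(np.percentile(Q[:,2],[1,99]).round(1))
m=(y<0)&(y>-450)&(x>540)&(x<650)&(z>203)&(z<215);print(W[m].mean(0))
"
```

```text
t 5.57 pos [ 487.1 -194.2  331.8] q [-0.4   0.16  1.75  0.    1.23 -0.49] F [ 0.1 -0.3 -3.6] w 15.9
[[ 0.0052  0.9965  0.0839]
 [-0.0022  0.0839 -0.9965]
 [-1.      0.005   0.0026]]
tool delta cm [  0.08   5.44 -49.24]
dr [ 0.0797  0.0024 -0.0051]
16928 [[ 467.9 -350.   171.3]
 [ 485.5 -254.3  282.5]
 [ 503.3  -60.4  428.2]]
[[-0.0863  0.9559 -0.2809]
 [ 0.0223 -0.28   -0.9597]
 [ 0.996   0.0891 -0.0029]]
[171.9 366.7]
[170.3 398.3]
[169.4 319.6]
[ 605.21763919 -318.82311219  205.97072371]
```

View pics/s2.png

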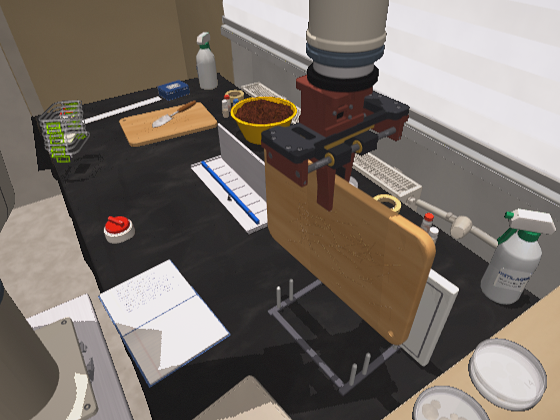

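Emit:
apply_moves --increments '[{"gripper": 5,"delta_pos": [0,0.1,-1.5],"dr": [0,0,0]},{"gripper": 5,"delta_pos": [0,0.3,-3.2],"dr": [0,0,0]},{"gripper": 5,"delta_pos": [0,0.4,-3.2],"dr": [0,0,0]},{"gripper": 5,"delta_pos": [0,0.4,-3.2],"dr": [0,0,0]},{"gripper": 5,"delta_pos": [0,0.4,-3.2],"dr": [0,0,0]}]'

```text
t: 6.03
ee_pos: [488.9, -48.6, 326.6]
orientation: [1.147, 1.249, -1.149]
ft_force: [0.5, 0.3, -5.0]
width: 15.8
```

Emit:
apply_moves --increments '[{"gripper": 5,"delta_pos": [0,0.4,-3.2],"dr": [0,0,0]},{"gripper": 5,"delta_pos": [0,0.4,-3.2],"dr": [0,0,0]},{"gripper": 5,"delta_pos": [0,0.4,-3.2],"dr": [0,0,0]},{"gripper": 5,"delta_pos": [0,0.4,-3.2],"dr": [0,0,0]},{"gripper": 5,"delta_pos": [0,0.4,-3.2],"dr": [0,0,0]}]'

```text
t: 6.45
ee_pos: [495.4, 112.7, 326.5]
orientation: [1.146, 1.249, -1.149]
ft_force: [0.5, -0.4, -4.2]
width: 15.9
```

Emit:
apply_moves --increments '[{"gripper": 5,"delta_pos": [0,0.4,-3.2],"dr": [0,0,0]},{"gripper": 5,"delta_pos": [0,0.4,-3.2],"dr": [0,0,0]},{"gripper": 5,"delta_pos": [0,0.4,-3.2],"dr": [0,0,0]},{"gripper": 5,"delta_pos": [0,0.4,-3.2],"dr": [0,0,0]},{"gripper": 5,"delta_pos": [0,0.2,-2.4],"dr": [0,0,0]}]'

```text
t: 6.87
ee_pos: [500.9, 266.3, 326.3]
orientation: [1.145, 1.249, -1.148]
ft_force: [1.1, 0.1, -4.4]
width: 16.0
```

Emit:
apply_moves --increments '[{"gripper": 5,"delta_pos": [0,0.1,-1],"dr": [0,0,0]},{"gripper": 5,"delta_pos": [0,0,0],"dr": [0.04,0,0]},{"gripper": 5,"delta_pos": [0,0,0],"dr": [0.04,0,0]},{"gripper": 5,"delta_pos": [0,0,0],"dr": [0,0,0]},{"gripper": 5,"delta_pos": [0,0,0],"dr": [0,0,0]}]'

```text
t: 7.28
ee_pos: [501.4, 273.6, 326.8]
orientation: [1.204, 1.212, -1.207]
ft_force: [-0.1, 0.5, -3.9]
width: 16.2
```

```bash
python3 -c "
from h import *
t=np.radians(15); so=np.array([553.5,296,0]); foot=so+[12,6,85]
T=foot+164.6*np.array([np.sin(t),0,np.cos(t)]); print(T)
to(T,tool(0.25,15))
"
```

```text
[608.10161482 302.         243.99139101]
t 7.28 pos [501.4 273.6 326.8] q [ 0.48  0.25  1.65 -0.    1.24  0.47] F [-0.1  0.5 -3.9] w 16.2
[[-0.0014  1.      0.005 ]
 [-0.001   0.005  -1.    ]
 [-1.     -0.0014  0.001 ]]
tool delta cm [ 8.26 10.7  -2.8 ]
dr [ 0.0005  0.001  -0.2604]
```

Emit:
apply_moves --increments '[{"gripper": 5,"delta_pos": [0,0,0],"dr": [0,0,-0.08]},{"gripper": 5,"delta_pos": [0,0,0],"dr": [0,0,-0.1]},{"gripper": 5,"delta_pos": [0,0,0],"dr": [0,0,-0.08]},{"gripper": 5,"delta_pos": [-0.6,2.2,-0.7],"dr": [0,0,0]},{"gripper": 5,"delta_pos": [-0.7,2.6,-0.7],"dr": [0,0,0]}]'

```text
t: 7.7
ee_pos: [552.0, 287.5, 327.3]
orientation: [1.07, 1.4, -1.396]
ft_force: [-0.0, -0.3, -4.3]
width: 15.6
```

Emit:
apply_moves --increments '[{"gripper": 5,"delta_pos": [-0.7,2.6,-0.7],"dr": [0,0,0]},{"gripper": 5,"delta_pos": [-0.7,2.6,-0.7],"dr": [0,0,0]},{"gripper": 5,"delta_pos": [0,0,0],"dr": [0,0,0]},{"gripper": 5,"delta_pos": [0,0,0],"dr": [0,0,0]},{"gripper": 5,"delta_pos": [0,0,0],"dr": [0,0,0]}]'

```text
t: 8.12
ee_pos: [604.8, 301.9, 327.3]
orientation: [1.07, 1.4, -1.396]
ft_force: [-0.4, 0.0, -4.8]
width: 16.1
```

```bash
python3 -c "
from h import *
t=np.radians(15); so=np.array([553.5,296,0]); foot=so+[12,6,85]
T=foot+164.6*np.array([np.sin(t),0,np.cos(t)]); print(T)
to(T,tool(0.25,15))
for n in('scene','top'):
  a=shot(n,n+'3'); W=cloud(a);hsv=cv2.cvtColor(a['img'],cv2.COLOR_RGB2HSV).astype(int)
  x,y,z=np.moveaxis(W,-1,0)
  m=(hsv[...,0]>8)&(hsv[...,0]<25)&(hsv[...,1]>90)&(y>100)&(y<480)&(x>500)&(x<680)&(z>100)
  P=W[m];print(n,len(P),np.percentile(P,[.5,50,99.5],axis=0).round(1))
  c=np.median(P,0); U,S,V=np.linalg.svd(P-c,full_matrices=False); print(V[2].round(4))
"
```

```text
[608.10161482 302.         243.99139101]
t 8.12 pos [604.8 301.9 327.3] q [0.4  0.54 1.24 0.1  1.6  0.39] F [-0.4  0.  -4.8] w 16.1
[[-2.585e-01  9.660e-01  4.100e-03]
 [-1.600e-03  3.900e-03 -1.000e+00]
 [-9.660e-01 -2.585e-01  5.000e-04]]
tool delta cm [ 7.96  2.47 -0.01]
dr [-0.0004  0.0005 -0.0004]
scene 6356 [[555.4 144.1 171.6]
 [584.6 261.2 277.1]
 [651.5 440.4 430.6]]
[ 0.9665  0.0134 -0.2563]
top 2302 [[557.1 148.  182.7]
 [587.7 199.8 296.6]
 [619.2 259.7 365.8]]
[-0.9613 -0.0199  0.2747]
```

View pics/scene3.png

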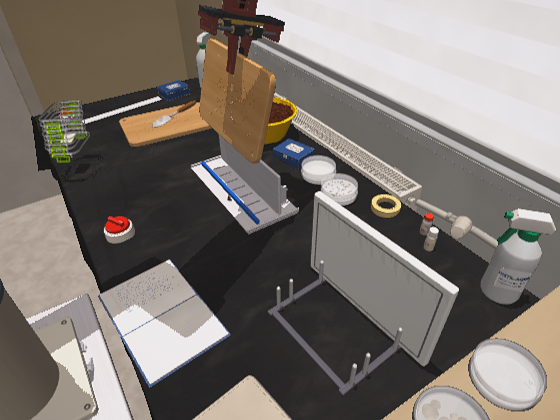

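Emit:
apply_moves --increments '[{"gripper": 5,"delta_pos": [2,0.7,0],"dr": [0,0,0]},{"gripper": 5,"delta_pos": [3,0.9,0],"dr": [0,0,0]},{"gripper": 5,"delta_pos": [3,0.9,0],"dr": [0,0,0]},{"gripper": 5,"delta_pos": [2,0.6,0],"dr": [0,0,0]},{"gripper": 5,"delta_pos": [0,0,0],"dr": [0,0,0]}]'

```text
t: 8.63
ee_pos: [606.3, 301.3, 218.8]
orientation: [1.065, 1.402, -1.402]
ft_force: [-1.4, -0.0, -4.9]
width: 15.7
```

Emit:
apply_moves --increments '[{"gripper": 5,"delta_pos": [1.5,0.4,0],"dr": [0,0,0]},{"gripper": 5,"delta_pos": [1.5,0.4,0],"dr": [0,0,0]},{"gripper": 5,"delta_pos": [0.7,0.2,0],"dr": [0,0,0]},{"gripper": 5,"delta_pos": [0,0,0],"dr": [0,0,0]},{"gripper": 5,"delta_pos": [0,0,0],"dr": [0,0,0]}]'

```text
t: 9.05
ee_pos: [609.8, 302.8, 186.4]
orientation: [1.072, 1.399, -1.394]
ft_force: [-0.3, -0.5, -3.3]
width: 15.7
```

```bash
python3 -c "
from h import *
t=np.radians(15); so=np.array([553.5,296,0]); foot=so+[11,6,12]
T=foot+164.6*np.array([np.sin(t),0,np.cos(t)]); print(T)
to(T,tool(0.25,15))
"
```

```text
[607.10161482 302.         170.99139101]
t 9.05 pos [609.8 302.8 186.4] q [0.4  0.66 1.35 0.1  1.37 0.36] F [-0.3 -0.5 -3.3] w 15.7
[[-2.564e-01  9.666e-01  4.200e-03]
 [-7.000e-04  4.100e-03 -1.000e+00]
 [-9.666e-01 -2.564e-01 -4.000e-04]]
tool delta cm [1.56 0.14 0.08]
dr [-0.0001 -0.0004 -0.0025]
```

Emit:
apply_moves --increments '[{"gripper": 5,"delta_pos": [0.5,0.1,0],"dr": [0,0,0]},{"gripper": 5,"delta_pos": [0.5,0,0],"dr": [0,0,0]},{"gripper": 5,"delta_pos": [0.3,0,0],"dr": [0,0,0]},{"gripper": 5,"delta_pos": [0,0,0],"dr": [0,0,0]},{"gripper": 5,"delta_pos": [0,0,0],"dr": [0,0,0]}]'

```text
t: 9.47
ee_pos: [607.1, 302.6, 172.2]
orientation: [1.071, 1.4, -1.396]
ft_force: [-0.5, -0.9, -3.9]
width: 16.0
```

Emit:
apply_moves --increments '[{"gripper": 5,"delta_pos": [0.1,0,0],"dr": [0,0,0]},{"gripper": 5,"delta_pos": [0.1,0,0],"dr": [0,0,0]},{"gripper": 5,"delta_pos": [0,0,0],"dr": [0,0,0]},{"gripper": 5,"delta_pos": [0,0,0],"dr": [0,0,0]},{"gripper": 5,"delta_pos": [0,0,0],"dr": [0,0,0]}]'

```text
t: 9.88
ee_pos: [607.2, 302.7, 171.2]
orientation: [1.072, 1.399, -1.394]
ft_force: [-0.5, -0.6, 2.2]
width: 15.5
```

```bash
python3 -c "
from h import *
t=np.radians(15); so=np.array([553.5,296,0]); foot=so+[11,6,12]
T=foot+164.6*np.array([np.sin(t),0,np.cos(t)]); print(T)
to(T,tool(0.25,15))
a=shot('scene');cv2.imwrite('pics/crop4.png',cv2.resize(a['img'][60:260,150:330,::-1],None,fx=3,fy=3))
"
```

```text
[607.10161482 302.         170.99139101]
t 9.88 pos [607.2 302.7 171.2] q [0.4  0.67 1.37 0.1  1.34 0.36] F [-0.5 -0.6  2.2] w 15.5
[[-2.561e-01  9.666e-01  3.900e-03]
 [-6.000e-04  3.900e-03 -1.000e+00]
 [-9.667e-01 -2.561e-01 -4.000e-04]]
tool delta cm [ 0.02 -0.    0.07]
dr [-0.0003 -0.0005 -0.0028]
```

View pics/crop4.png

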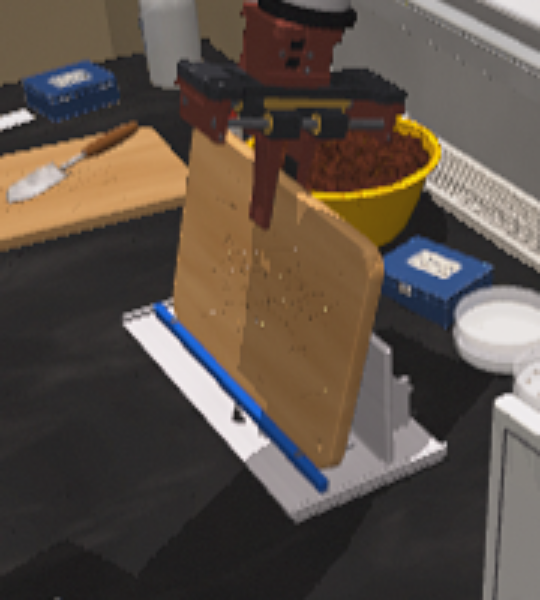

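The board is behind the blue strip and on the tray; the vertical force went from -5 N to +2 N on contact. I'll tip it the last 2° toward the panel and then release.

Emit:
apply_moves --increments '[{"gripper": 5,"delta_pos": [0,0.2,0],"dr": [0,0,-0.012]},{"gripper": 5,"delta_pos": [0,0.2,0],"dr": [0,0,-0.012]},{"gripper": 5,"delta_pos": [0,0.2,0],"dr": [0,0,-0.012]},{"gripper": 5,"delta_pos": [0,0,0],"dr": [0,0,0]},{"gripper": 5,"delta_pos": [0,0,0],"dr": [0,0,0]}]'

```text
t: 10.35
ee_pos: [613.2, 302.9, 169.7]
orientation: [1.051, 1.426, -1.421]
ft_force: [-0.3, -0.1, 7.8]
width: 16.0
```

Emit:
apply_moves --increments '[{"gripper": 30,"delta_pos": [0,0,0],"dr": [0,0,0]},{"gripper": 60,"delta_pos": [0,0,0],"dr": [0,0,0]},{"gripper": 100,"delta_pos": [0,0,0],"dr": [0,0,0]},{"gripper": 100,"delta_pos": [0,0,0],"dr": [0,0,0]},{"gripper": 100,"delta_pos": [0,0,0],"dr": [0,0,0]}]'

```text
t: 10.77
ee_pos: [612.3, 302.6, 168.3]
orientation: [1.05, 1.426, -1.422]
ft_force: [0.1, -0.5, -0.1]
width: 45.7
```

Emit:
apply_moves --increments '[{"gripper": 100,"delta_pos": [0,0,0],"dr": [0,0,0]},{"gripper": 100,"delta_pos": [0,0,0],"dr": [0,0,0]},{"gripper": 100,"delta_pos": [0,0,0],"dr": [0,0,0]},{"gripper": 100,"delta_pos": [0,0,0],"dr": [0,0,0]},{"gripper": 100,"delta_pos": [0,0,0],"dr": [0,0,0]}]'

```text
t: 11.18
ee_pos: [612.5, 302.7, 168.8]
orientation: [1.051, 1.425, -1.421]
ft_force: [0.4, 0.2, -0.3]
width: 79.0
```

Emit:
apply_moves --increments '[{"gripper": 100,"delta_pos": [0,0,0],"dr": [0,0,0]},{"gripper": 100,"delta_pos": [0,0,0],"dr": [0,0,0]},{"gripper": 100,"delta_pos": [0,0,0],"dr": [0,0,0]},{"gripper": 100,"delta_pos": [0,0,0],"dr": [0,0,0]},{"gripper": 100,"delta_pos": [0,0,0],"dr": [0,0,0]}]'

```text
t: 11.6
ee_pos: [612.6, 302.7, 168.8]
orientation: [1.051, 1.425, -1.421]
ft_force: [-1.1, 0.1, -0.1]
width: 87.7
```

Released. Now I'll back out along the tool axis.

Emit:
apply_moves --increments '[{"gripper": 100,"delta_pos": [-1,0,0],"dr": [0,0,0]},{"gripper": 100,"delta_pos": [-2,0,0],"dr": [0,0,0]},{"gripper": 100,"delta_pos": [-3,0,0],"dr": [0,0,0]},{"gripper": 100,"delta_pos": [-3,0,0],"dr": [0,0,0]},{"gripper": 100,"delta_pos": [-2,0,0],"dr": [0,0,0]}]'

```text
t: 12.02
ee_pos: [646.2, 303.0, 277.9]
orientation: [1.054, 1.424, -1.418]
ft_force: [-0.7, 0.7, -0.7]
width: 87.9
```

```bash
python3 -c "
from h import *
to([0,0,0])
so=np.array([553.5,296,0])
for n in('scene','top'):
  a=shot(n,n+'5'); W=cloud(a);hsv=cv2.cvtColor(a['img'],cv2.COLOR_RGB2HSV).astype(int)
  x,y,z=np.moveaxis(W,-1,0)
  m=(hsv[...,0]>8)&(hsv[...,0]<25)&(hsv[...,1]>90)&(y>100)&(y<480)&(x>540)&(x<680)&(z>26)&(z<212)
  P=W[m];print(n,len(P),np.percentile(P-so,[.5,50,99.5],axis=0).round(1))
  if n=='scene':
    Q=P
    for _ in range(4):
      A=np.c_[Q[:,1]-296,Q[:,2]-12.5,np.ones(len(Q))];c=np.linalg.lstsq(A,Q[:,0],rcond=None)[0]; r=Q[:,0]-A@c; Q=Q[abs(r)<max(2,2*r.std())]
    print('front face: x at foot',c[2]-553.5,'tilt',np.degrees(np.arctan(c[1])),'yaw',np.degrees(np.arctan(-c[0])),len(Q))
  m=(y<0)&(y>-450)&(x>560)&(x<640)&(z>200)&(z<216);P=W[m];print('white',len(P),P.mean(0).round(1),np.percentile(P[:,1],[1,99]).round(1))
"
```

```text
t 12.02 pos [646.2 303.  277.9] q [0.38 0.65 1.16 0.11 1.6  0.36] F [-0.7  0.7 -0.7] w 87.9
[[-2.884e-01  9.575e-01  3.800e-03]
 [ 1.000e-04  4.000e-03 -1.000e+00]
 [-9.575e-01 -2.884e-01 -1.300e-03]]
tool delta cm [ 45.23 -53.98  30.09]
scene 4956 [[   8.8 -151.1   27.1]
 [  41.   -31.4  123.4]
 [  77.   144.9  201.9]]
front face: x at foot 4.188544610278541 tilt 18.150035297331076 yaw 0.30551415706232415 4283
white 1534 [ 595.6 -215.1  205.2] [-339.6  -50. ]
top 1665 [[   7.  -146.9   27.8]
 [  45.4  -99.   142.7]
 [  79.2  -48.7  206.2]]
white 1047 [ 594.3 -188.2  207.2] [-333.9  -43.1]
```

View pics/scene5.png

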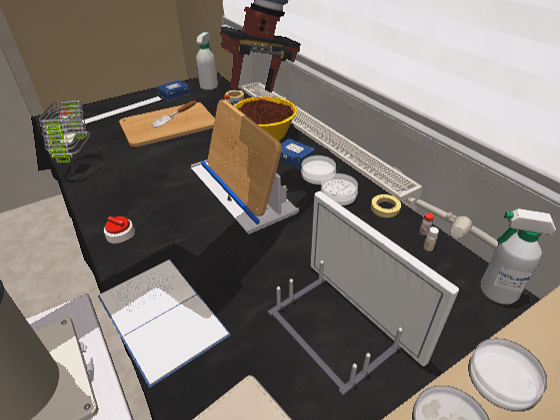

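```bash
python3 -c "
from workcell import ctrl
print(ctrl.close_job())"
```

```text
the job is handed in; nothing more can be done
None
```

The wooden board is out of the rack and leaning in the draining stand, and I handed the job in at about 12 s of robot time. I gripped it by its upper edge, lifted it clear of the pins, and carried it over. I lowered it behind the blue strip at 15° until it touched the tray, tipped it back to about 17°, then let go and backed out.

Last checks, from the scene and top cameras:

| Check | Measured | Required |
|---|---|---|
| Tilt toward the panel | about 18.2° | 8 to 28° |
| Board foot behind the strip | about 12 mm | 0 to 25 mm |
| Angle along the strip | under 0.5° off | within 10° |
| Sideways offset from centre | about 3 mm | within 40 mm |
| Upper edge height above the table | 202–206 mm | about 205 mm expected when resting on the tray |

- **White board:** it is still in its slot. The top view shows its upper edge within about 1 mm of where it started, in x (594 mm).
- **Forces:** readings stayed below 10 N at the points I checked.
- **Disagreement:** the two cameras differed by about 2–5 mm in places. The position of the stand and the board's middle are only known that closely, which is well inside the limits.
- **Not checked:** I took only one set of pictures after letting go, so the board's stillness at the end was not measured separately.

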